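# Put the bench tools away in the chest tray and punch rack

## Task

Put the bench tools away: pull the chest's tray right out to its stop, lay every brush, scraper and ratchet that is on the bench flat in the pocket whose floor has the colour of its handle, head in the wide end, then slide the tray fully home under the chest. Press each punch on the bench down into a free place of the clip rack until it snaps home in both clips, its grip about midway between the two rails. Leave the spray can, the mug and the jar where they stand.

Things in the scene. Friction and masses are not known exactly. Their poses are not given: they have to be found in the camera images.
- brush_mid (a point): wire brush: red handle, wooden head block with brass bristles. 150 mm long, 18 mm thick, lies flat. This point: its middle, 9 mm above the underside; x axis towards the head, z up. The red handle, 22 mm wide, reaches from 75 mm behind this point to 32 mm ahead of it, the head, 38 mm wide, from 32 to 75 mm ahead. Grip it here, across the handle. Loose; may be absent.
- brush_head (a point): centre of the head of the brush, 55 mm ahead of its middle.
- scraper_mid (a point): scraper: yellow handle, flat steel blade (5 mm thick, half-way up the handle). 150 mm long, 18 mm thick, lies flat. This point: its middle, 9 mm above the underside; x axis towards the head, z up. The yellow handle, 22 mm wide, reaches from 75 mm behind this point to 32 mm ahead of it, the head, 38 mm wide, from 32 to 75 mm ahead. Grip it here, across the handle. Loose; may be absent.
- scraper_head (a point): centre of the head of the scraper, 55 mm ahead of its middle.
- ratchet_mid (a point): ratchet: blue handle, round steel head (38 mm across). 150 mm long, 18 mm thick, lies flat. This point: its middle, 9 mm above the underside; x axis towards the head, z up. The blue handle, 22 mm wide, reaches from 75 mm behind this point to 32 mm ahead of it, the head, 38 mm wide, from 32 to 75 mm ahead. Grip it here, across the handle. Loose; may be absent.
- ratchet_head (a point): centre of the head of the ratchet, 55 mm ahead of its middle.
- punch0_mid (a point): steel drift punch: round bar 14 mm in diameter, 160 mm long, alike at both ends, with a green square grip (18 x 18 mm, 50 mm long) round its middle, on which it lies on the bench without rolling. This point: its centre, 9 mm above the bench when lying; x axis along the bar. Loose; may be absent.
- punch1_mid (a point): steel drift punch: round bar 14 mm in diameter, 160 mm long, alike at both ends, with a green square grip (18 x 18 mm, 50 mm long) round its middle, on which it lies on the bench without rolling. This point: its centre, 9 mm above the bench when lying; x axis along the bar. Loose; may be absent.
- punch2_mid (a point): steel drift punch: round bar 14 mm in diameter, 160 mm long, alike at both ends, with a green square grip (18 x 18 mm, 50 mm long) round its middle, on which it lies on the bench without rolling. This point: its centre, 9 mm above the bench when lying; x axis along the bar. Loose; may be absent.
- tray (a joint): sliding tray of the low blue tool chest, m: 0 = pulled right out to its stop (all pockets in the open in front of the chest), 0.18 = fully home under the chest's roof, front board closed on the chest. Starts part-way in. Slides at about 3 N, stays where it is left; hard stops at both ends. The fixed chest is 222 mm wide, 215 mm deep, 60 mm high.
- tray_handle (a point): centre of the tray's aluminium handle bar: upright, 10 mm thick along the slide, 70 mm wide, from 40 to 70 mm above the bench; can be pinched from above. Behind it 30 mm of free room, 54 mm wide between its stems, to the 47 mm high front board. x axis = direction in which the tray slides home (away from the robot), z up. With the tray home the chest's front is 39 mm beyond the bar.
- pocket_red (a point): red-floored pocket of the tray: where the middle of the brush comes to lie, 9 mm above the pocket's floor, 21 mm above the bench; moves with the tray; x axis = direction in which the tray slides home, z up. Pocket 160 mm long, 48 mm wide at its head end, 32 mm at the other; its dark blocks stand 12 mm above the floor.
- pocket_red_head (a point): where the centre of the brush's head comes to lie, 55 mm from the middle of the red pocket towards its wide end (towards the chest).
- pocket_yellow (a point): yellow-floored pocket of the tray: where the middle of the scraper comes to lie, 9 mm above the pocket's floor, 21 mm above the bench; moves with the tray; x axis = direction in which the tray slides home, z up. Pocket of the same shape as the red one, turned round. The three lie side by side, 56 mm apart.
- pocket_yellow_head (a point): where the centre of the scraper's head comes to lie, 55 mm from the middle of the yellow pocket towards its wide end (towards the robot).
- pocket_blue (a point): blue-floored pocket of the tray: where the middle of the ratchet comes to lie, 9 mm above the pocket's floor, 21 mm above the bench; moves with the tray; x axis = direction in which the tray slides home, z up. Pocket like the red one. A trough 52 mm long across the middle of all three is free of blocks, level with the floors: room for fingers, 34 mm between neighbouring handles.
- pocket_blue_head (a point): where the centre of the ratchet's head comes to lie, 55 mm from the middle of the blue pocket towards its wide end (towards the chest).
- clip0 (a point): outer place of the punch rack: where a punch's centre lies when snapped home, 50 mm above the bench; x axis = direction of the bar, z up, places side by side along y. Under it 42 mm free over the base plate, 86 mm long between two rails along y (18 mm wide, tops 43 mm above the bench): room for grip and fingers. Rack fixed, 150 mm (x) by 210 mm (y).
- clip1 (a point): middle place of the punch rack: where a punch's centre lies when snapped home, 50 mm above the bench; x axis = direction of the bar, z up, places side by side along y. Places 66 mm apart. Over each rail (52 mm either side) is an orange clip, top 62 mm above the bench, with two sprung lips that first hold the bar 15 mm above home; pressed straight down with about 10 N in all it snaps home.
- clip2 (a point): outer place of the punch rack: where a punch's centre lies when snapped home, 50 mm above the bench; x axis = direction of the bar, z up, places side by side along y. Same as the other two places.
- spray_can: bystander: red spray can, 52 mm in diameter, 150 mm tall; origin under its middle.
- mug: bystander: white mug, 80 mm in diameter, 90 mm tall; origin under its middle.
- jar: bystander: amber jar, 68 mm in diameter, 85 mm tall; origin under its middle.
Not all that is in view belongs to the job. Leave any orange or pink look-alike of the part that bears punch0_mid alone.

How it is judged (in metres and radians):
On the way, in this order (a step that is already met when the one before it is completed fails the run):
1. the tray is pulled out to its stop (value of joint tray below 0.01 m), for 0.2 s.
2. every tool present lies flat in the pocket of its colour, head in the wide end (horizontal distance between brush_mid and pocket_red below 0.011 m and horizontal distance between brush_head and pocket_red_head below 0.013 m and z of brush_mid in the frame of pocket_red between -0.006 and 0.004 m and angle between each of brush_mid, scraper_mid, ratchet_mid's own z axis and vertical below 0.07 rad and horizontal distance between scraper_mid and pocket_yellow below 0.011 m and horizontal distance between scraper_head and pocket_yellow_head below 0.013 m and z of scraper_mid in the frame of pocket_yellow between -0.006 and 0.004 m and horizontal distance between ratchet_mid and pocket_blue below 0.011 m and horizontal distance between ratchet_head and pocket_blue_head below 0.013 m and z of ratchet_mid in the frame of pocket_blue between -0.006 and 0.004 m), for 0.2 s.
At the end, for the whole second after the job is handed in: Tray home within 10 mm; each tool present flat in its colour's pocket (grip point within 11 mm, head 13 mm, raised under 4 mm, tilt under 0.07 rad); each punch present snapped home in the rack (height within 3.5 mm, centred within 16 mm, aligned within 0.07 rad); all stay so (all of step 2 and value of joint tray above 0.17 m and ((horizontal distance between punch0_mid and clip0 below 0.016 m and z of punch0_mid in the frame of clip0 between -0.005 and 0.0035 m and angle between the x axis of punch0_mid and the x axis of clip0, either way round below 0.07 rad) or (horizontal distance between punch0_mid and clip1 below 0.016 m and z of punch0_mid in the frame of clip1 between -0.005 and 0.0035 m and angle between the x axis of punch0_mid and the x axis of clip1, either way round below 0.07 rad) or (horizontal distance between punch0_mid and clip2 below 0.016 m and z of punch0_mid in the frame of clip2 between -0.005 and 0.0035 m and angle between the x axis of punch0_mid and the x axis of clip2, either way round below 0.07 rad)) and ((horizontal distance between punch1_mid and clip0 below 0.016 m and z of punch1_mid in the frame of clip0 between -0.005 and 0.0035 m and angle between the x axis of punch1_mid and the x axis of clip0, either way round below 0.07 rad) or (horizontal distance between punch1_mid and clip1 below 0.016 m and z of punch1_mid in the frame of clip1 between -0.005 and 0.0035 m and angle between the x axis of punch1_mid and the x axis of clip1, either way round below 0.07 rad) or (horizontal distance between punch1_mid and clip2 below 0.016 m and z of punch1_mid in the frame of clip2 between -0.005 and 0.0035 m and angle between the x axis of punch1_mid and the x axis of clip2, either way round below 0.07 rad)) and ((horizontal distance between punch2_mid and clip0 below 0.016 m and z of punch2_mid in the frame of clip0 between -0.005 and 0.0035 m and angle between the x axis of punch2_mid and the x axis of clip0, either way round below 0.07 rad) or (horizontal distance between punch2_mid and clip1 below 0.016 m and z of punch2_mid in the frame of clip1 between -0.005 and 0.0035 m and angle between the x axis of punch2_mid and the x axis of clip1, either way round below 0.07 rad) or (horizontal distance between punch2_mid and clip2 below 0.016 m and z of punch2_mid in the frame of clip2 between -0.005 and 0.0035 m and angle between the x axis of punch2_mid and the x axis of clip2, either way round below 0.07 rad))); the robot touches nothing.
It fails at once if the spray can is moved more than 30 mm or tipped (distance of spray_can from where it was at the start of the episode above 0.03 m or angle between spray_can's own z axis and vertical above 0.4 rad).
It fails at once if the mug is moved more than 30 mm or tipped (distance of mug from where it was at the start of the episode above 0.03 m or angle between mug's own z axis and vertical above 0.4 rad).
It fails at once if the jar is moved more than 30 mm or tipped (distance of jar from where it was at the start of the episode above 0.03 m or angle between jar's own z axis and vertical above 0.4 rad).
Of brush, scraper, ratchet only 2 to 3 are there at a start; the rules pass over those that are not, and their reading is None.
Of punch0, punch1, punch2 only 2 to 3 are there at a start; the rules pass over those that are not, and their reading is None.
At some moment in a run one of brush, scraper, ratchet, punch0, punch1, punch2 may be knocked a few centimetres aside while the robot is not near it.
Once in a run the grip may slacken for a moment while it holds something.
It also fails if it takes over 210 s, if anything falls off the work surface, if the arm or the gripper's body presses on something with over 40 N, if the wrist force passes 120 N, or if a joint passes its speed limit or range.

## Robot

A 6-joint arm with a two-finger parallel gripper is mounted at the origin on the work surface. World frame = base frame: x ahead of the robot, y to its left, z up, the work surface at z = 0. Lengths are in mm, angles in rad, forces in N, time in s.
With the tool pointing down it reaches from about 300 to 875 mm from the base axis. Payload 4.2 kg.
Tool frame: the origin (TCP) lies at the very end of the fingers, on their centre line; the grasp point (between the pads) lies 19 mm behind it (arm.grasp_offset is the distance from the TCP to the grasp point, in mm); z points along the fingers, y is the direction in which the jaws open and shut (so a half turn about z gives the same grasp; the last joint's range is limited). The gripper opens to 85 mm and grips with 20 to 120 N. Pads are 22 mm wide; open, the fingers measure 114 mm over their backs; the gripper's body (76 mm by 85 mm) begins 54 mm behind the grasp point. The pads swing forward as they close: fully open they stand 13 mm farther back than shut.
Start: joints at [1.227, 0.32, 1.565, -0, 1.257, -0.02], TCP at [182.951, 545.133, 231.338] pointing down, gripper open.
Joint ranges: [-3.11, 3.11], [-0.84, 2.01], [0.21, 2.61], [-1.34, 4.49], [0.05, 2.63], [-2.56, 2.56]. Speed limits (rad/s): [2.57, 2.57, 3.14, 3.14, 3.14, 3.14].

## Interface

Orientations are given as a rotation vector (axis times angle).
In Python, from bench import arm, hand, snapshot, get_time, get_joint_positions, get_dq, get_tau, get_tcp_pos, get_ee_rot, get_contact_force, get_wrist_torque, get_finger_gap gives the robot as it stands. The module is installed in compiled form; this text tells all that it offers. Calls block until the motion is done:
- arm.goto(position, orientation): joint-space move of the TCP to a pose.
- arm.servo_line(position, orientation=None, velocity=150): straight line of the TCP; orientation=None keeps the orientation; velocity is the mean speed in mm/s.
- arm.move_joints(angles): joint-space move.
- hand.let_go() and hand.close(effort=None): open the fingers fully, or close them until they stop; effort is the grip in N (None keeps the last).
- arm.wait(seconds).
- arm.solve_ik(position, orientation): joint angles nearest the present ones, or None.
- snapshot(name): name is "scene" or "top" or "wrist"; returns a dict with "image" (480x640x3 uint8, red, green, blue), "mtx" (3x3 intrinsics, pixels), "rvec" (rotation vector, rad) and "tvec" (3), from world to camera coordinates, as OpenCV has them. Camera axes: x right, y down, z forward; pixel columns grow to the right and rows downward; lengths in mm; the calibration is good to about 2 mm. A picture is of the moment at which its call begins. There is no depth.
A pose or a line that the arm cannot do raises arm.MotionError and nothing moves.
- arm.job_done(): hands the job in, once; it reports no verdict.
Readings, each from a call of its own:
- get_time(): time.
- get_joint_positions(): joint angles.
- get_dq(): joint speeds.
- get_tau(): joint torques, N m.
- get_tcp_pos(): TCP position.
- get_ee_rot(): TCP orientation.
- get_contact_force(): force on the tool from outside, world axes, zero at the start.
- get_wrist_torque(): the same for the moment, N m.
- get_finger_gap(): finger opening in mm.
Only numpy, scipy, OpenCV 4.12 (cv2) and the standard library are available. Lean on these libraries where they do the work, as an engineer would, in place of code of your own. Each camera call takes 0.05 s, during which the arm holds its last target. There are 200 camera calls.

## Working session

There is one attempt and no reset: what is moved stays moved. The work goes in short steps, each a Python script; the robot and the scene stay as the last script left them, time stands still between calls to the robot, and variables do not carry over. Pictures are saved under pics/ and viewed, about 12 in all and at most 16, crops included, and the job is handed in when it is done.

```bash
mkdir -p pics; ls; python3 - <<'E'
from bench import *
import cv2
for n in ("scene","top"):
    s=snapshot(n); cv2.imwrite(f"pics/{n}0.png",s["image"][:,:,::-1]); R=cv2.Rodrigues(s["rvec"])[0]; print(n,s["mtx"].tolist(),(-R.T@s["tvec"].reshape(3)).round(),R.round(3).tolist())
print(get_time(),get_ee_rot(),get_finger_gap())
E
```

```text
pics
scene [[559.7928000061207, 0.0, 306.1752955615173], [0.0, 559.7928000061207, 233.04169339842974], [0.0, 0.0, 1.0]] [1466.  516. 1231.] [[-0.478, 0.878, 0.004], [0.643, 0.353, -0.679], [-0.598, -0.322, -0.734]]
top [[510.6503085540135, 0.0, 329.2965353247877], [0.0, 510.6503085540135, 232.83720483627806], [0.0, 0.0, 1.0]] [ 412.  -12. 1274.] [[-0.012, -1.0, 0.007], [-0.996, 0.012, -0.087], [0.087, -0.008, -0.996]]
0.1 [-5.06410246e-01 -3.10023275e+00  2.43690581e-03] 85.2899046160875
```

View pics/top0.png

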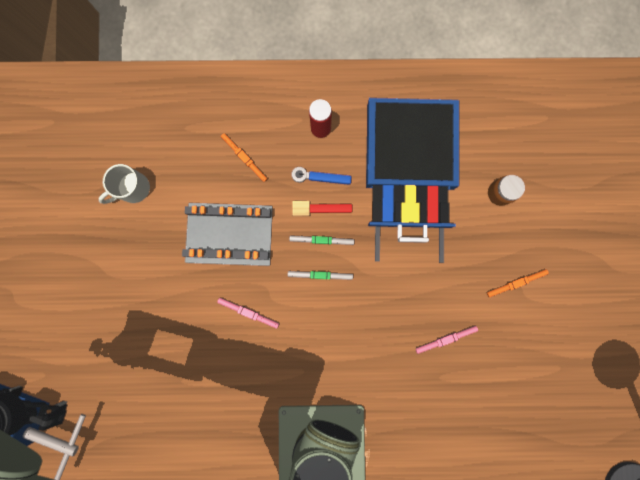

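View pics/scene0.png

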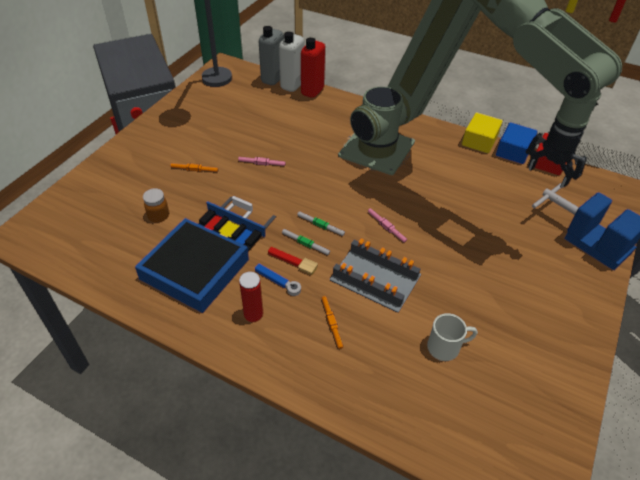

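Top view: the brush lies at (322,208) with its head at the left (301,208). The ratchet is at (322,177), head (299,174). Green punches are at (321,240) and (321,275). No scraper shows; the yellow at (410,204) is the pocket floor. Look-alikes to leave alone are orange at (244,157) and (518,283), and pink at (248,313) and (447,340). The spray can (red as well) is at (320,118). All three rack places look free, and the tray handle bar is at about (413,240).

```bash
cat > h.py <<'E'
from bench import *
import numpy as np, cv2
from scipy.spatial.transform import Rotation as Ro
def deproj(s,uv,z):
    R=cv2.Rodrigues(np.array(s["rvec"],float))[0]; t=np.array(s["tvec"],float).reshape(3)
    uv=np.atleast_2d(np.array(uv,float)); d=np.c_[uv,np.ones(len(uv))]@np.linalg.inv(s["mtx"]).T@R; c=-R.T@t
    return c+d*((z-c[2])/d[:,2])[:,None]
def proj(s,P): return cv2.projectPoints(np.atleast_2d(np.array(P,float)),np.array(s["rvec"],float),np.array(s["tvec"],float),np.array(s["mtx"]),None)[0][:,0]
HS={"green":((45,90,50),(85,255,255)),"blue":((105,120,60),(125,255,255)),"red":((172,140,50),(180,255,255)),"yellow":((24,150,100),(34,255,255))}
def blobs(s,col,z,amin=30):
    hsv=cv2.cvtColor(s["image"],cv2.COLOR_RGB2HSV); lo,hi=HS[col]; m=cv2.inRange(hsv,lo,hi)
    if col=="red": m|=cv2.inRange(hsv,(0,180,70),(3,255,255))
    n,l,st,c=cv2.connectedComponentsWithStats(m); out=[]
    for i in range(1,n):
        if st[i,4]<amin: continue
        v,u=np.nonzero(l==i); P=deproj(s,np.c_[u,v],z)[:,:2]
        r=cv2.minAreaRect(P.astype(np.float32)); ctr=np.array(r[0]); w,h=r[1]; a=r[2]+(90 if h>w else 0)
        out.append((col,st[i,4],c[i].round(1).tolist(),ctr.round(1).tolist(),[round(max(w,h),1),round(min(w,h),1)],round((a+90)%180-90,1)))
    return out
def down(yaw):
    "tool down, jaw (tool y) axis along world angle yaw (deg)"
    y=np.array([np.cos(np.radians(yaw)),np.sin(np.radians(yaw)),0]); z=np.array([0,0,-1.]); return Ro.from_matrix(np.c_[np.cross(y,z),y,z]).as_rotvec()
E
python3 - <<'E'
from h import *
s=snapshot("top")
for c,z in (("green",18),("blue",15),("red",15),("yellow",12)):
    for b in blobs(s,c,z): print(*b)
R=Ro.from_rotvec(get_ee_rot()).as_matrix(); print(R.round(3))
im=s["image"][85:285,175:475,::-1]; cv2.imwrite("pics/crop1.png",cv2.resize(im,None,fx=2.66,fy=2.66,interpolation=cv2.INTER_CUBIC))
j0=get_joint_positions()
for p,y in (((500,0,330),90),((520,-200,330),90),((500,0,330),-90),((520,-200,330),-90)):
    print(p,y,arm.solve_ik(p,down(y)))
E
```

```text
green 146 [321.2, 239.5] [504.7, -2.8] [46.9, 17.3] 89.3
green 138 [319.8, 274.8] [418.8, 3.0] [46.6, 17.1] 89.3
blue 2484 [404.8, 164.4] [697.4, -232.0] [322.3, 225.8] -2.0
blue 329 [329.8, 177.6] [659.7, -25.0] [103.2, 20.1] 82.9
red 161 [317.6, 127.5] [787.4, 1.8] [42.7, 40.4] -4.5
red 371 [432.5, 204.0] [590.5, -279.8] [90.5, 25.0] -0.6
red 337 [330.3, 207.9] [583.2, -26.0] [102.0, 20.0] 89.3
yellow 549 [410.0, 205.8] [592.7, -224.6] [88.6, 45.0] -1.4
[[-0.948  0.318 -0.   ]
 [ 0.318  0.948 -0.001]
 [ 0.    -0.001 -1.   ]]
(500, 0, 330) 90 [-0.02300203  0.1514225   1.54446049  0.          1.44570966 -1.59379836]
(520, -200, 330) 90 [-0.3878166   0.24663819  1.42218635  0.          1.47276811 -1.95861292]
(500, 0, 330) -90 [-2.30020283e-02  1.51422505e-01  1.54446049e+00 -4.44089210e-16
  1.44570966e+00  1.54779430e+00]
(520, -200, 330) -90 [-3.87816597e-01  2.46638192e-01  1.42218635e+00 -4.44089210e-16
  1.47276811e+00  1.18297973e+00]
```

View pics/crop1.png

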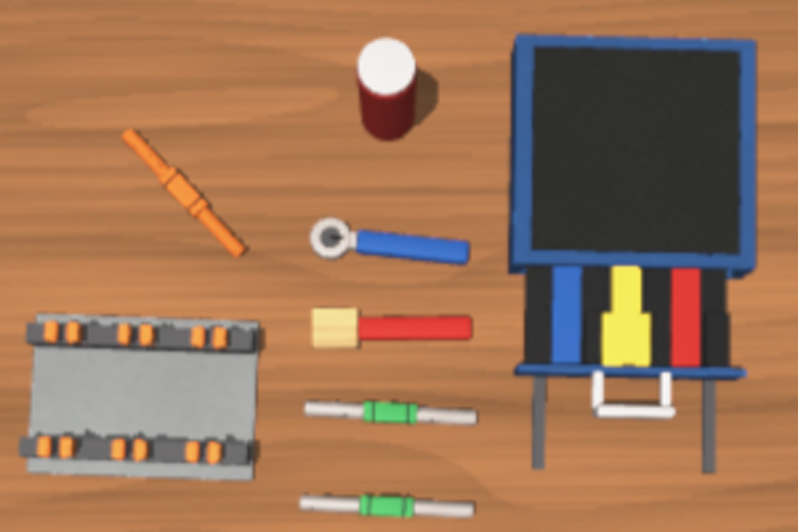

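The crop confirms the choice: two plain green-gripped punches, the brush and the ratchet, with an empty rack. Next I take closer wrist views over the rack, the tools and the tray.

```bash
python3 - <<'E'
from h import *
import pickle
for k,p,yaw in (("rack",(440,230,380),0),("tools",(480,-10,400),0),("tray",(420,-225,400),-90)):
    arm.goto(p,down(yaw)); s=snapshot("wrist"); pickle.dump(s,open(k+".pkl","wb"))
    cv2.imwrite(f"pics/w_{k}.png",s["image"][:,:,::-1])
    R=cv2.Rodrigues(s["rvec"])[0]; print(k,get_time(),(-R.T@s["tvec"].reshape(3)).round(1),R.round(2).tolist())
    for c,z in (("green",18),("blue",15),("red",15),("yellow",12)):
        for b in blobs(s,c,z,150): print(*b)
E
```

```text
rack 1.7917 [438.6 304.3 522.6] [[1.0, 0.0, -0.0], [0.0, -0.96, 0.29], [-0.0, -0.29, -0.96]]
green 409 [360.5, 335.9] [503.0, -0.1] [56.3, 18.7] 86.6
green 286 [298.0, 336.9] [416.6, -4.4] [37.8, 16.7] 89.2
blue 521 [415.4, 432.8] [589.7, -167.7] [73.3, 27.6] -2.6
red 2381 [590.6, 354.9] [828.9, -41.1] [174.0, 57.2] -38.1
red 1001 [415.8, 350.7] [582.0, -29.2] [103.6, 22.5] 89.7
tools 2.8083 [478.9  64.5 543. ] [[1.0, 0.0, -0.0], [0.0, -0.96, 0.29], [-0.0, -0.29, -0.96]]
green 350 [265.1, 158.6] [416.9, 0.3] [30.2, 17.8] 88.4
green 418 [333.0, 164.9] [503.1, -8.9] [39.5, 17.6] 86.2
blue 1285 [454.2, 178.2] [658.6, -26.7] [104.6, 22.6] 83.2
blue 5092 [486.6, 297.2] [706.9, -254.0] [339.6, 240.1] -1.8
blue 383 [355.6, 348.4] [540.1, -277.4] [149.1, 6.9] 88.0
red 1187 [394.3, 182.0] [582.4, -27.9] [104.2, 21.7] 89.6
red 566 [559.3, 151.2] [788.4, 7.0] [55.9, 27.7] -9.0
red 865 [391.0, 352.1] [591.0, -281.3] [92.6, 26.0] -1.9
tray 3.8833 [ 492.6 -223.5  543.1] [[0.0, -1.0, -0.0], [-0.96, -0.0, 0.29], [-0.29, 0.0, -0.96]]
green 484 [130.3, 94.0] [504.0, 0.2] [39.6, 17.7] 86.0
green 554 [139.4, 165.4] [417.5, -2.4] [53.2, 19.3] 87.6
blue 1241 [269.5, 27.4] [577.4, -170.3] [59.9, 25.5] -1.2
blue 532 [266.8, 60.7] [541.9, -170.5] [109.8, 7.2] 88.1
blue 179 [341.5, 63.4] [539.8, -255.1] [47.8, 6.5] 87.5
red 1226 [364.4, 27.7] [575.9, -282.1] [63.8, 25.5] -1.9
red 1856 [146.2, 23.1] [582.4, -28.1] [106.4, 21.9] 89.4
```

View pics/w_rack.png

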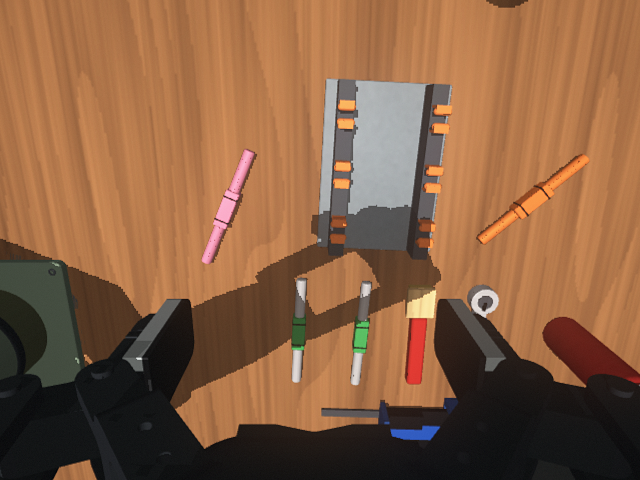

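View pics/w_tray.png

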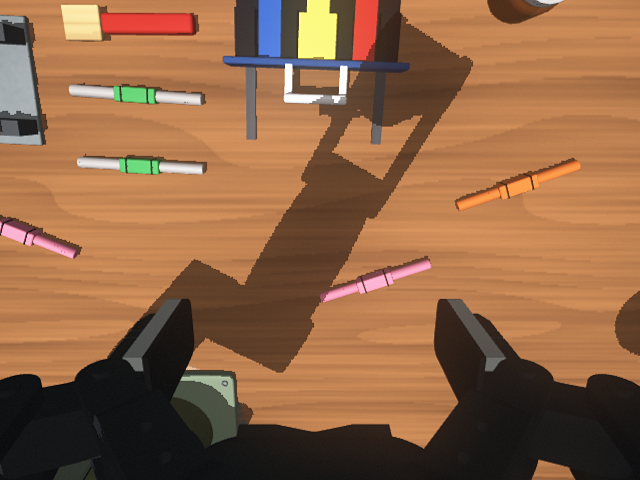

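View pics/w_tools.png

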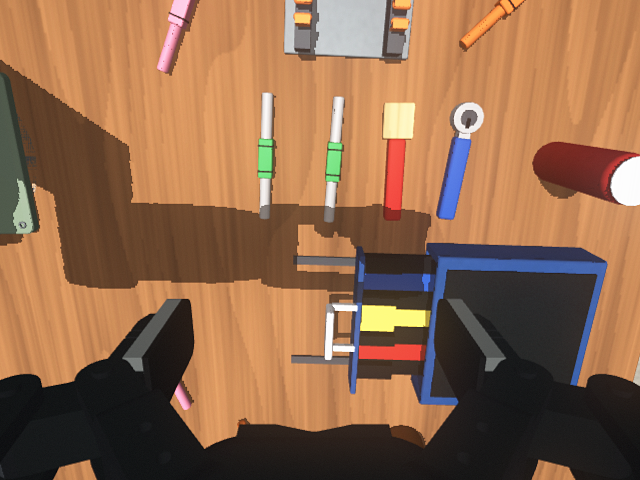

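The wrist views agree with the top view: rack clips at columns ~342 and ~434 (rows 114, 175 and 235), the tray bar at (316,100), punches at (266,156) and (334,159), brush at (394,182) and ratchet at (455,178). Now I compute the rack and tray geometry and check it against the given sizes.

```bash
python3 - <<'E'
from h import *
import pickle
s=pickle.load(open("rack.pkl","rb")); hsv=cv2.cvtColor(s["image"],cv2.COLOR_RGB2HSV)
m=cv2.inRange(hsv,(8,200,60),(22,255,255)); m[:, :325]=0; m[:,460:]=0; m[260:]=0
n,l,st,c=cv2.connectedComponentsWithStats(m); q=[c[i] for i in range(1,n) if st[i,4]>40]
print([(x.round(1).tolist()) for x in q])
P=deproj(s,q,56); P=P[np.argsort(P[:,0])]; A=P[:6]; B=P[6:]
A=A[np.argsort(A[:,1])].reshape(3,2,3).mean(1); B=B[np.argsort(B[:,1])].reshape(3,2,3).mean(1)
print(A.round(1),B.round(1)); 
for a,b in zip(A,B): print("clip",((a+b)/2).round(1), "d",np.linalg.norm(b-a).round(1),"yaw",np.degrees(np.arctan2(b[1]-a[1],b[0]-a[0])).round(2))
print("pitch",np.diff((A+B)/2,axis=0).round(1))
s=pickle.load(open("tools.pkl","rb"))
for n,e in (("pA",[(267,93),(265,218)]),("pB",[(338,97),(330,220)])):
    P=deproj(s,e,9); print(n,P.mean(0).round(1),np.linalg.norm(P[1]-P[0]).round(1),np.degrees(np.arctan2(*(P[0]-P[1])[[1,0]])).round(1))
s=pickle.load(open("tray.pkl","rb")); P=deproj(s,[(285,99),(347,101)],70); print("bar",P.round(1),P.mean(0).round(1))
s0=snapshot("top"); hsv=cv2.cvtColor(s0["image"],cv2.COLOR_RGB2HSV); P=deproj(s0,[(175+510/2.66,85+265/2.66),(175+755/2.66,85+267/2.66),(175+514/2.66,85+36/2.66),(175+755/2.66,85+41/2.66)],60); print("roof FL FR BL BR",P.round(0).tolist())
P=deproj(s0,[(175+596/2.66,85+410/2.66),(175+675/2.66,85+411/2.66)],70); print("bar top",P.round(1).tolist())
E
```

```text
[]Traceback (most recent call last):
  File "<stdin>", line 7, in <module>
  File "h.py", line 6, in deproj
    uv=np.atleast_2d(np.array(uv,float)); d=np.c_[uv,np.ones(len(uv))]@np.linalg.inv(s["mtx"]).T@R; c=-R.T@t
                                            ~~~~~~~~~~~~~~~~~~~~~~~~~~^~~~~~~~~~~~~~~~~~~~~~~~~~
ValueError: matmul: Input operand 1 has a mismatch in its core dimension 0, with gufunc signature (n?,k),(k,m?)->(n?,m?) (size 3 is different from 1)
```

```bash
cat > m.py <<'E'
from h import *
import pickle
s=pickle.load(open("rack.pkl","rb")); hsv=cv2.cvtColor(s["image"],cv2.COLOR_RGB2HSV)
print([hsv[r,c].tolist() for r,c in ((105,346),(124,345),(239,338),(188,433),(60,300))])
m=cv2.inRange(hsv,(5,170,60),(25,255,255)); m[:, :328]=0; m[:,455:]=0; m[260:]=0; m[:95]=0
n,l,st,c=cv2.connectedComponentsWithStats(m); q=[c[i] for i in range(1,n) if st[i,4]>40]
print([(x.round(1).tolist()) for x in q])
if len(q)==12:
    P=deproj(s,q,56); P=P[np.argsort(P[:,0])]; A=P[:6]; B=P[6:]
    A=A[np.argsort(A[:,1])].reshape(3,2,3).mean(1); B=B[np.argsort(B[:,1])].reshape(3,2,3).mean(1)
    for a,b in zip(A,B): print("clip",((a+b)/2).round(1), "d",np.linalg.norm(b-a).round(1),"yaw",np.degrees(np.arctan2(b[1]-a[1],b[0]-a[0])).round(2))
    print("pitch",np.diff((A+B)/2,axis=0).round(1))
s=pickle.load(open("tools.pkl","rb"))
for n,e in (("pA",[(267,93),(265,218)]),("pB",[(338,97),(330,220)])):
    P=deproj(s,e,9); print(n,P.mean(0).round(1),np.linalg.norm(P[1]-P[0]).round(1),np.degrees(np.arctan2(*(P[0]-P[1])[[1,0]])).round(1))
s=pickle.load(open("tray.pkl","rb")); P=deproj(s,[(285,99),(347,101)],70); print("bar",P.round(1),P.mean(0).round(1))
s0=snapshot("top"); P=deproj(s0,[(175+510/2.66,85+265/2.66),(175+755/2.66,85+267/2.66),(175+514/2.66,85+36/2.66),(175+755/2.66,85+41/2.66)],60); print("roof FL FR BL BR",P.round(0).tolist())
P=deproj(s0,[(175+596/2.66,85+410/2.66),(175+675/2.66,85+411/2.66)],70); print("bar top",P.round(1).tolist())
E
python3 m.py
```

```text
[[16, 158, 250], [16, 156, 250], [10, 183, 153], [15, 167, 250], [13, 148, 184]]
[[440.6, 111.8], [439.4, 126.5], [433.4, 170.2], [340.1, 180.3], [432.4, 186.1], [338.5, 221.8], [426.9, 225.4], [337.4, 238.3], [424.9, 242.3]]
pA [417.2  -0.8   9. ] 159.6 87.3
pB [504.5  -4.4   9. ] 157.7 87.1
bar [[ 498.1 -191.3   70. ]
 [ 496.2 -259.3   70. ]] [ 497.2 -225.3   70. ]
roof FL FR BL BR [[633.0, -113.0, 60.0], [628.0, -336.0, 60.0], [846.0, -121.0, 60.0], [839.0, -343.0, 60.0]]
bar top [[499.6, -186.7, 70.0], [497.9, -257.1, 70.0]]
```

Sizes agree: chest 223 × 213 mm at yaw −1.8°, bar 70 mm long centred near (498,−223). That leaves about 86 mm of pull. I hook closed fingers behind the bar and pull out to the stop, watching the force.

```bash
python3 - <<'E'
from h import *
import pickle
t=np.radians(-1.8); u=np.array([np.cos(t),np.sin(t),0]); bar=np.array([498,-223,0.])
o=down(-91.8); hand.close(40); p=bar+20*u
arm.goto(p+[0,0,150],o); f0=np.array(get_contact_force()); print("f0",f0.round(1),get_finger_gap())
for z in (85,70,58,48):
    arm.servo_line(p+[0,0,z],velocity=80); f=np.array(get_contact_force())-f0; print(z,f.round(1))
    if abs(f).max()>12: print("touch"); break
else:
    d=20; 
    while d>-110:
        d-= 10 if d>-48 else 2
        arm.servo_line(bar+d*u+[0,0,48],velocity=80); f=np.array(get_contact_force())-f0
        if f@u>15: print("stop",d,f.round(1)); break
    print(d,f.round(1),get_tcp_pos(),get_time())
    arm.wait(0.3)
    arm.servo_line(np.array(get_tcp_pos())+6*u,velocity=60); print((np.array(get_contact_force())-f0).round(1))
    arm.servo_line(np.array(get_tcp_pos())+[0,0,110],velocity=150)
s=snapshot("top"); cv2.imwrite("pics/top1.png",cv2.resize(s["image"][85:285,175:475,::-1],None,fx=2.66,fy=2.66,interpolation=cv2.INTER_CUBIC)); pickle.dump(s,open("top1.pkl","wb"))
for c,z in (("red",12),("blue",12),("yellow",12),("green",18)):
    for b in blobs(s,c,z): print(*b)
print(get_time())
s=pickle.load(open("rack.pkl","rb")); hsv=cv2.cvtColor(s["image"],cv2.COLOR_RGB2HSV)
m=cv2.inRange(hsv,(5,140,100),(25,255,255)); m[:, :328]=0; m[:,450:]=0; m[250:]=0; m[:98]=0
n,l,st,c=cv2.connectedComponentsWithStats(m); print([(c[i].round(1).tolist(),int(st[i,4])) for i in range(1,n) if st[i,4]>25])
E
```

```text
f0 [0.4 0.2 1.6] 0.066441486511828
85 [-0.3 -0.  -1.8]
70 [-0.2 -0.5 -1.9]
58 [-1.4  0.4 -1.6]
48 [-0.8 -0.6 -1.7]
stop -74 [ 17.1   5.1 -11.7]
-74 [ 17.1   5.1 -11.7] [ 429.85347982 -221.08546648   48.35786833] 12.5417
[-0.3  0.1 -2. ]
red 168 [318.0, 127.5] [787.6, 2.7] [42.3, 40.9] 81.1
red 452 [432.4, 208.9] [568.3, -280.2] [85.9, 42.6] -1.6
red 341 [330.3, 207.9] [583.6, -26.1] [102.2, 20.1] 89.3
blue 2026 [408.6, 151.0] [745.8, -234.2] [227.5, 226.3] -2.0
blue 329 [329.8, 177.6] [660.3, -25.0] [103.4, 20.2] 82.9
blue 938 [386.9, 225.1] [535.3, -160.8] [164.8, 71.6] -3.9
blue 904 [8.5, 422.9] [65.4, 753.4] [156.3, 53.4] -10.9
yellow 705 [409.4, 225.6] [536.6, -221.9] [155.3, 42.2] -1.4
green 146 [321.2, 239.5] [504.7, -2.8] [46.9, 17.3] 89.3
green 138 [319.8, 274.8] [418.8, 3.0] [46.6, 17.1] 89.3
14.125
[([346.4, 105.3], 170), ([441.0, 119.4], 370), ([345.1, 123.1], 166), ([438.2, 206.4], 1864), ([342.3, 165.9], 164), ([341.1, 183.1], 156), ([338.5, 221.5], 169), ([337.5, 238.4], 145)]
```

View pics/top1.png

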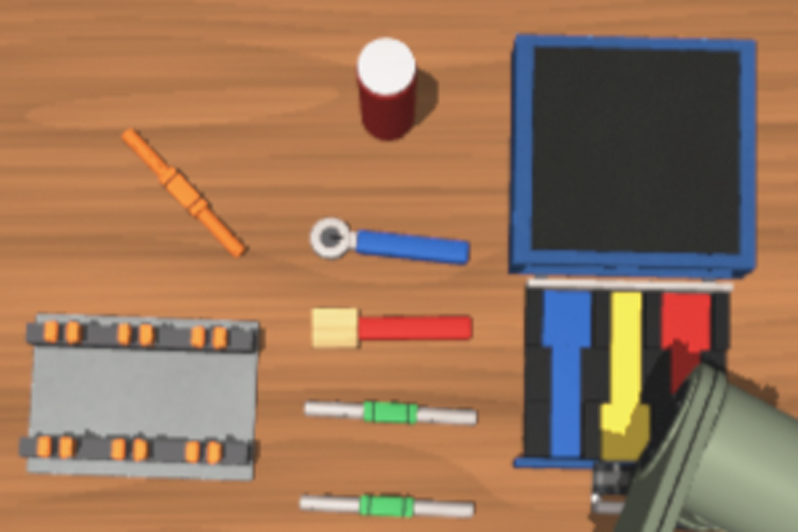

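The tray is at its stop: the bar moved about 90 mm against 86 expected, and the stop pushed back with 17 N. All three pockets are in the open with red at the right of the picture, its wide end towards the chest. Next: refine the pocket poses with the wrist camera, and the rack from the stored image.

```bash
python3 - <<'E'
from h import *
import pickle
arm.goto((540,-222,330),down(-91.8)); s=snapshot("wrist"); pickle.dump(s,open("pock.pkl","wb")); cv2.imwrite("pics/w_pock.png",s["image"][:,:,::-1])
for c in ("red","blue","yellow"):
    for b in blobs(s,c,12,300): print(*b)
s=pickle.load(open("rack.pkl","rb")); hsv=cv2.cvtColor(s["image"],cv2.COLOR_RGB2HSV)
m=cv2.inRange(hsv,(5,140,222),(25,255,255))|cv2.inRange(hsv,(5,168,100),(25,255,255)); m[:, :328]=0; m[:,452:]=0; m[250:]=0; m[:98]=0
n,l,st,c=cv2.connectedComponentsWithStats(m); q=np.array([c[i] for i in range(1,n) if st[i,4]>60]); print(q.round(1).tolist())
if len(q)==12:
  for z in (52,56,60):
    P=deproj(s,q,z); P=P[np.argsort(P[:,0])]; A=P[:6]; B=P[6:]
    A=A[np.argsort(A[:,1])].reshape(3,2,3).mean(1); B=B[np.argsort(B[:,1])].reshape(3,2,3).mean(1)
    for a,b in zip(A,B): print("clip",((a+b)/2).round(1), "d",np.linalg.norm(b-a).round(1),"yaw",np.degrees(np.arctan2(b[1]-a[1],b[0]-a[0])).round(2))
    print("pitch",np.diff((A+B)/2,axis=0).round(1).tolist())
E
```

```text
red 2285 [373.2, 171.4] [533.3, -285.5] [155.9, 35.6] -1.4
red 1094 [122.4, 135.5] [582.8, -26.7] [107.0, 21.5] 89.7
blue 5223 [312.0, 57.7] [670.1, -229.9] [244.0, 78.0] 88.2
blue 2269 [121.5, 59.9] [660.0, -25.1] [106.6, 21.3] 83.2
blue 4169 [267.1, 160.0] [537.6, -167.6] [157.5, 43.8] -2.9
blue 372 [258.0, 254.7] [441.3, -150.2] [80.8, 6.3] 88.3
yellow 2026 [320.6, 205.9] [515.3, -224.2] [118.5, 43.4] -1.7
[[346.6, 105.1], [442.6, 109.9], [345.2, 123.2], [440.7, 127.9], [342.1, 165.7], [434.5, 170.3], [341.0, 183.0], [432.5, 187.4], [338.4, 221.4], [426.9, 225.4], [337.3, 238.2], [425.1, 242.3]]
clip [519.7 159.1  52. ] d 105.6 yaw -2.64
clip [522.8 225.5  52. ] d 105.9 yaw -2.74
clip [526.2 292.1  52. ] d 105.9 yaw -2.61
pitch [[3.1, 66.4, 0.0], [3.4, 66.6, 0.0]]
clip [519.  160.3  56. ] d 104.7 yaw -2.64
clip [522.1 226.2  56. ] d 105.0 yaw -2.74
clip [525.5 292.2  56. ] d 105.0 yaw -2.61
pitch [[3.1, 65.8, 0.0], [3.4, 66.1, 0.0]]
clip [518.3 161.6  60. ] d 103.8 yaw -2.64
clip [521.4 226.8  60. ] d 104.1 yaw -2.74
clip [524.7 292.3  60. ] d 104.1 yaw -2.61
pitch [[3.1, 65.3, 0.0], [3.3, 65.5, -0.0]]
```

View pics/w_pock.png

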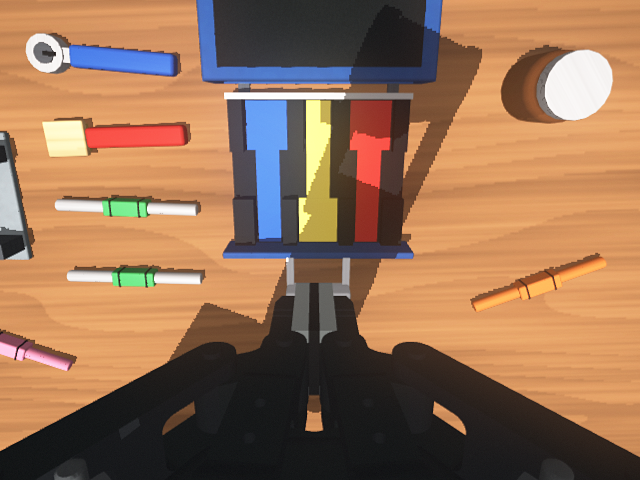

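```bash
cat > pk.py <<'E'
from h import *
import pickle
s=pickle.load(open("pock.pkl","rb")); hsv=cv2.cvtColor(s["image"],cv2.COLOR_RGB2HSV)
H={"blue":(105,125,(12,24)),"yellow":(22,35,(12,12)),"red":(0,6,(24,12))}
for k,(a,b,zz) in H.items():
    m=cv2.inRange(hsv,(a,130,60),(b,255,255))
    if k=="red": m|=cv2.inRange(hsv,(170,130,60),(180,255,255))
    for r in (110,125,140,160,175,190,205,215,225,235):
        c=np.nonzero(m[r,225:410])[0]+225
        if len(c)>5:
            L=deproj(s,(c[0]-.5,r),zz[0])[0]; Rr=deproj(s,(c[-1]+.5,r),zz[1])[0]; x=deproj(s,(c.mean(),r),12)[0,0]
            print(k,r,round(x),c[0],c[-1],"y",L[1].round(1),Rr[1].round(1),"w",(L-Rr)[1].round(1),"axis y at 537:",((L+Rr)[1]/2+0.0314*(x-537)).round(1))
s=pickle.load(open("tray.pkl","rb"))
for n,e in (("pA",[(77,161),(206,168.5)]),("pB",[(69,90),(204,99)])):
    P=deproj(s,e,9); print(n,P.mean(0).round(1),np.linalg.norm(P[1]-P[0]).round(1),np.degrees(np.arctan2(*(P[0]-P[1])[[1,0]])).round(1))
E
python3 pk.py
```

```text
blue 110 606 246 286 y -149.6 -194.3 w 44.6 axis y at 537: -169.8
blue 125 590 246 286 y -148.4 -193.5 w 45.1 axis y at 537: -169.3
blue 140 574 247 286 y -148.2 -192.7 w 44.5 axis y at 537: -169.3
blue 160 552 256 278 y -156.5 -183.1 w 26.6 axis y at 537: -169.3
blue 175 536 256 279 y -155.3 -183.2 w 27.9 axis y at 537: -169.3
blue 190 519 257 279 y -155.2 -182.3 w 27.1 axis y at 537: -169.3
blue 205 501 258 280 y -155.1 -182.5 w 27.4 axis y at 537: -169.9
blue 215 489 258 280 y -154.2 -181.9 w 27.6 axis y at 537: -169.5
blue 225 477 258 280 y -153.4 -181.2 w 27.8 axis y at 537: -169.2
blue 235 465 259 280 y -153.7 -180.6 w 26.9 axis y at 537: -169.4
yellow 110 604 320 330 y -228.8 -240.5 w 11.8 axis y at 537: -232.6
yellow 160 550 319 329 y -226.2 -238.4 w 12.2 axis y at 537: -231.9
yellow 175 534 315 329 y -221.3 -238.1 w 16.8 axis y at 537: -229.8
yellow 190 517 306 329 y -210.6 -237.7 w 27.1 axis y at 537: -224.8
yellow 205 499 303 337 y -206.5 -246.5 w 40.0 axis y at 537: -227.7
yellow 215 487 311 336 y -215.3 -245.2 w 29.9 axis y at 537: -231.8
yellow 225 476 304 336 y -206.8 -245.0 w 38.3 axis y at 537: -227.8
yellow 235 463 299 336 y -200.4 -244.8 w 44.4 axis y at 537: -224.9
red 110 602 350 391 y -259.9 -305.7 w 45.8 axis y at 537: -280.8
red 125 587 350 391 y -259.8 -306.1 w 46.3 axis y at 537: -281.4
red 140 571 350 390 y -259.7 -305.4 w 45.7 axis y at 537: -281.5
red 160 549 357 381 y -267.1 -295.9 w 28.8 axis y at 537: -281.2
red 175 532 356 380 y -266.0 -295.1 w 29.1 axis y at 537: -280.7
red 190 515 356 379 y -266.0 -294.2 w 28.3 axis y at 537: -280.8
red 205 498 356 378 y -266.0 -293.4 w 27.4 axis y at 537: -280.9
red 215 486 355 378 y -264.8 -293.5 w 28.7 axis y at 537: -280.8
red 225 474 355 377 y -264.8 -292.6 w 27.8 axis y at 537: -280.7
red 235 462 355 377 y -264.8 -292.7 w 28.0 axis y at 537: -281.1
pA [ 4.171e+02 -3.000e-01  9.000e+00] 166.1 86.8
pB [503.6  -4.3   9. ] 165.6 86.5
```

The pockets are consistent: narrow-end axes at y −169.4 and −281.0, 111.6 mm apart against 112 expected. Now the brush into red.

```bash
cat >> h.py <<'E'
def F(): return np.array(get_contact_force())
def find(col,near,z=15,amin=150,L=None):
    s=snapshot("wrist"); bs=[b for b in blobs(s,col,z,amin) if np.hypot(*(np.array(b[3])-near))<70]
    bs.sort(key=lambda b:np.hypot(*(np.array(b[3])-near))); return bs[0] if bs else None
def pick(xy,yaw,effort=60,zg=3):
    "descend open, grip, lift"
    p=np.array([*xy,0.]); f0=F()
    arm.servo_line(p+[0,0,zg+50],down(yaw),velocity=200); arm.servo_line(p+[0,0,zg],velocity=80); print("down f",(F()-f0).round(1))
    hand.close(effort); g=get_finger_gap(); arm.servo_line(p+[0,0,140],velocity=200); print("gap",round(g,1),round(get_finger_gap(),1),"t",get_time()); return g
POCK={"red":(534.5,-281.0),"blue":(538.0,-169.4)}
def place(col):
    p=np.array([*POCK[col],0.]); o=down(-91.8)
    arm.goto(p+[0,0,140],o); g=get_finger_gap(); print("gap over",round(g,1)); f0=F()
    if g<15: return False
    arm.servo_line(p+[0,0,45],velocity=150)
    for z in (30,22,19,17,15.5):
        arm.servo_line(p+[0,0,z],velocity=50); f=F()-f0
        print(z,f.round(1))
        if f[2]>8: break
    hand.let_go(); arm.servo_line(p+[0,0,120],velocity=200); return True
E
python3 - <<'E'
from h import *
hand.let_go()
for col,pre in (("red",(582.5,-6.4)),):
    arm.goto((*pre,220),down(-.4)); b=find(col,np.array([pre[0],pre[1]-21.5])); print(b)
    a=b[5]; a=a if a>0 else a+180
    mid=np.array(b[3])+21.5*np.array([np.cos(np.radians(a)),np.sin(np.radians(a))]); print(mid,a)
    if np.hypot(*(mid-pre))<6:
        pick(mid,a-90); place(col); 
arm.goto((500,-100,330),down(-90))
s=snapshot("top"); cv2.imwrite("pics/top2.png",cv2.resize(s["image"][85:285,175:475,::-1],None,fx=2.66,fy=2.66,interpolation=cv2.INTER_CUBIC)); print(get_time())
E
```

```text
('red', np.int32(1923), [315.9, 230.6], [582.7, -28.5], [105.2, 21.1], -89.9)
[582.66247544  -7.00003275] 90.1
down f [ 0.2 -1.2 -0.3]
gap 20.2 20.1 t 20.15
gap over 20.4
30 [-0.6 -0.9 -0.7]
22 [-0.7 -0.6  0.1]
19 [ 0.1 -0.8  0.5]
17 [ 0.  -0.1 -0.1]
15.5 [ 0.2 -0.7  1.7]
25.975
```

View pics/top2.png

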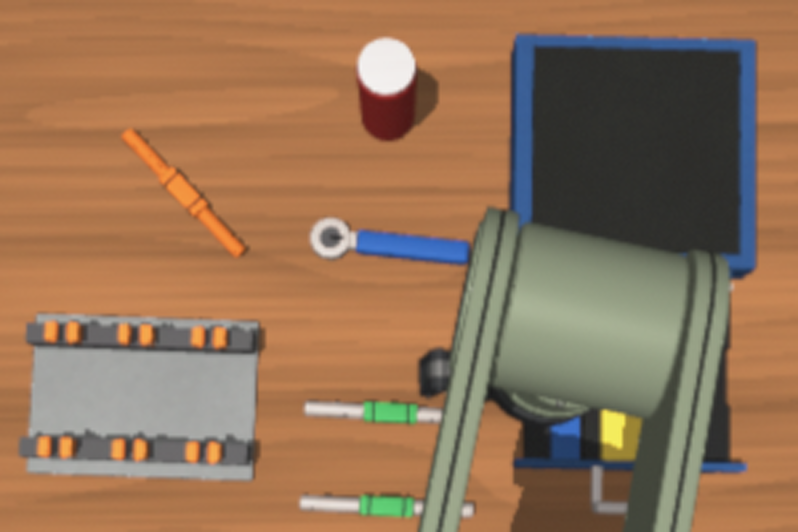

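The arm hides the tray in that picture, but the brush's gap and forces were right throughout. Next the ratchet into blue, then a wrist view of the tray.

```bash
python3 - <<'E'
from h import *
import pickle
pre=(661.1,-5.3)
arm.goto((*pre,220),down(-6.8)); b=find("blue",np.array([658.6,-26.7])); print(b)
a=b[5]; a=a if a>0 else a+180
mid=np.array(b[3])+21.5*np.array([np.cos(np.radians(a)),np.sin(np.radians(a))]); print(mid,a)
if np.hypot(*(mid-pre))<6:
    pick(mid,a-90); place("blue")
arm.goto((540,-222,330),down(-91.8)); s=snapshot("wrist"); pickle.dump(s,open("pock2.pkl","wb")); cv2.imwrite("pics/w_pock2.png",s["image"][:,:,::-1])
for b in blobs(s,"green",18,150)+blobs(s,"red",27,300)+blobs(s,"blue",27,300): print(*b)
print(get_time())
E
```

```text
('blue', np.int32(2760), [317.0, 214.2], [659.9, -26.8], [104.9, 20.8], 82.9)
[662.55743175  -5.46486334] 82.9
down f [ 1.4  0.7 -0.3]
gap 20.1 20.6 t 30.375
gap over 20.2
30 [ 0.  -0.2 -0.4]
22 [-1.4 -1.   0.4]
19 [-0.6 -0.8 -0.3]
17 [ 0.3  0.2 -0.8]
15.5 [ 0.3 -0.8  0.4]
green 584 [121.2, 207.2] [505.6, -1.8] [43.1, 20.8] 85.7
green 707 [133.9, 277.1] [419.8, -3.2] [55.0, 23.3] 88.3
red 1474 [370.1, 197.7] [511.4, -282.5] [106.3, 29.5] -4.0
blue 5420 [314.4, 58.4] [668.3, -229.6] [236.2, 75.4] 88.2
blue 574 [272.0, 117.4] [591.1, -172.4] [49.7, 42.6] -1.8
blue 2178 [266.9, 192.5] [525.1, -169.1] [128.9, 32.8] 3.0
blue 333 [256.8, 255.0] [446.7, -152.7] [77.1, 4.9] 88.3
36.0083
```

View pics/w_pock2.png

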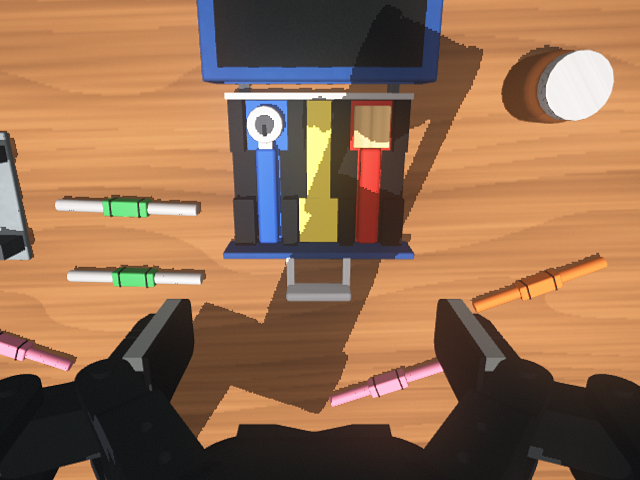

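The picture shows the ratchet in blue, head at (264,125), and the brush in red, head at (371,126), both in the wide end and centred. I now push the tray home with closed fingers.

```bash
python3 - <<'E'
from h import *
t=np.radians(-1.8); u=np.array([np.cos(t),np.sin(t),0]); bar=np.array([408,-221.1,0.]); o=down(-91.8)
hand.close(40); arm.goto(bar-45*u+[0,0,150],o); f0=F()
arm.servo_line(bar-45*u+[0,0,50],velocity=120); d=-45
while d<185:
    d+=15 if d<140 else 2
    arm.servo_line(bar+d*u+[0,0,50],velocity=90); f=F()-f0
    if f@u<-14: break
print(d,f.round(1),np.array(get_tcp_pos()).round(1),get_time())
arm.wait(.2); arm.servo_line(np.array(get_tcp_pos())-12*u,velocity=80); arm.servo_line(np.array(get_tcp_pos())+[0,0,120],velocity=200)
hand.let_go(); arm.goto((460,-10,300),down(0)); 
s=snapshot("wrist"); cv2.imwrite("pics/w_tools3.png",s["image"][:,:,::-1])
for b in blobs(s,"green",18,150): print(*b)
s=snapshot("top"); P=deproj(s,[(413,200)],70); cv2.imwrite("pics/top3.png",cv2.resize(s["image"][85:285,175:475,::-1],None,fx=2.66,fy=2.66,interpolation=cv2.INTER_CUBIC)); print(get_time())
E
```

```text
176 [-18.7  -0.8   9.9] [ 577.7 -226.4   50. ] 46.1167
green 636 [273.1, 172.4] [417.3, -4.6] [39.6, 17.5] 88.0
green 632 [356.3, 176.6] [502.9, -9.1] [40.1, 17.9] 86.1
49.4667
```

View pics/top3.png

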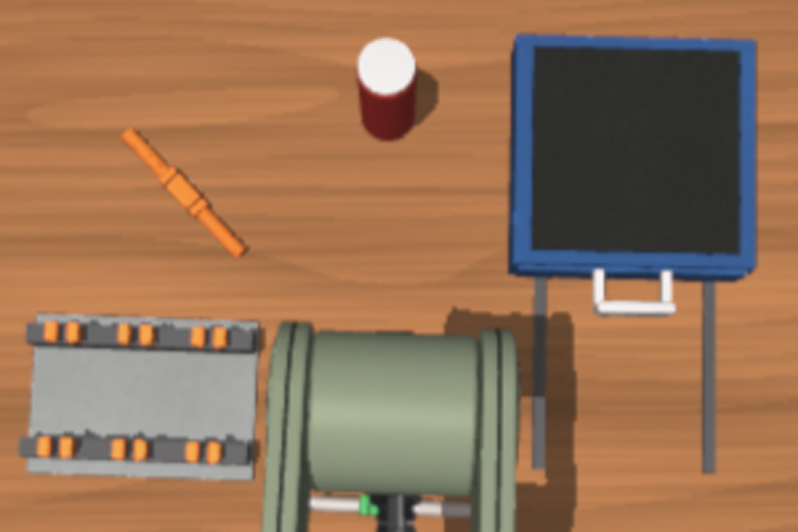

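View pics/w_tools3.png

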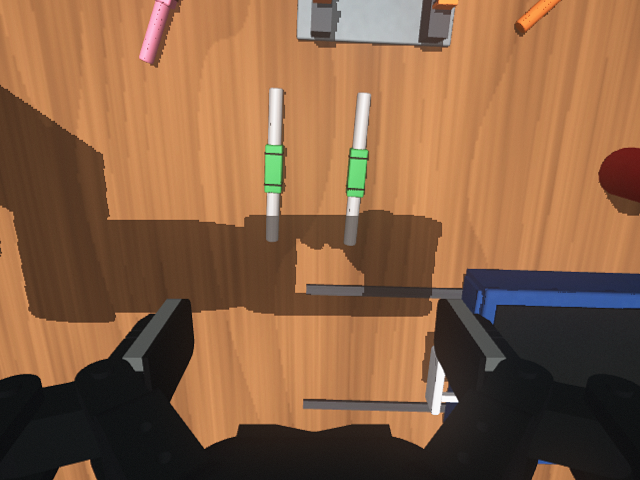

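The tray is home: front board closed on the chest, and the bar 36–39 mm ahead of the front. Both punches are unmoved at (274,168) and (357,172). I'll use the two outer rack places, so that the open fingers clear the other punch.

```bash
cat >> h.py <<'E'
CLIP=[(518.8,160.8),(522.0,226.5),(525.2,292.2)]
def pmid(s,near):
    "punch: midpoint of bar via green grip blob and given nominal"
    bs=blobs(s,"green",16,150); bs.sort(key=lambda b:np.hypot(*(np.array(b[3])-near))); return bs[0]
def rack(k,z0=44,yaw=87.35):
    p=np.array([*CLIP[k],0.]); o=down(yaw)
    arm.goto(p+[0,0,140],o); g=get_finger_gap(); print("gap over",round(g,1),np.array(get_joint_positions()).round(2)); f0=F()
    if g<13: return False
    arm.servo_line(p+[0,0,z0+28],velocity=150)
    for z in np.r_[z0+22:z0-1.1:-2]:
        arm.servo_line(p+[0,0,z],velocity=40); f=F()-f0; print(round(z-z0,1),f.round(1),np.array(get_tcp_pos())[2].round(1))
        if f[2]>40 or abs(f[:2]).max()>25: print("HALT"); break
    print("gap",round(get_finger_gap(),1)); return True
E
python3 - <<'E'
from h import *
xy=np.array((503.5,-4.4)); yaw=-2.9
arm.goto((*xy,200),down(yaw)); s=snapshot("wrist"); b=pmid(s,xy); print(b)
if abs(b[3][0]-xy[0])<4 and abs(b[3][1]-xy[1])<9:
    pick(xy,yaw,effort=100); print(rack(0))
print(get_time())
cv2.imwrite("pics/w_r0.png",snapshot("wrist")["image"][:,:,::-1])
E
```

```text
('green', np.int32(813), [315.6, 200.0], [503.9, -5.3], [30.0, 17.7], 86.7)
down f [ 0.   0.1 -0.1]
gap 15.3 15.2 t 53.1667
gap over 15.4 [ 0.28  0.35  1.77 -0.    1.02 -1.24]
22.0 [-0.6  0.4 -0.3] 66.4
20.0 [0.2 0.9 0.7] 64.0
18.0 [-1.7  1.1 -0.5] 61.9
16.0 [-1.1 -2.7  2.8] 60.1
14.0 [-0.2 -2.7  4.6] 58.3
12.0 [ 0.4 -3.1  4.9] 56.3
10.0 [ 1.6 -3.3  3.2] 54.0
8.0 [ 1.7 -3.4 -1.3] 51.3
6.0 [ 0.7 -3.2 -5.5] 49.0
4.0 [ 0.3 -2.4 -7.7] 47.0
2.0 [-1.8 -4.5 -5. ] 45.8
0.0 [-2.6 -4.  -0.1] 44.5
gap 15.1
True
57.975
```

The force curve shows the snap. I release, then press from above with closed fingers to probe the height; the grip top should be at 59 mm. Then the second punch.

```bash
cat >> h.py <<'E'
def probe(k,yaw=87.35):
    p=np.array([*CLIP[k],0.]); arm.servo_line(p+[0,0,110],velocity=200); hand.close(40); f0=F()
    for z in np.r_[70:55.9:-1]:
        arm.servo_line(p+[0,0,z],velocity=40); f=F()-f0
        if f[2]>15: break
    print("probe z",np.array(get_tcp_pos())[2].round(1),f.round(1)); arm.servo_line(p+[0,0,140],velocity=200); hand.let_go()
E
python3 - <<'E'
from h import *
hand.let_go(); probe(0); print(get_time())
xy=np.array((417.3,-.6)); yaw=-2.7
arm.goto((*xy,200),down(yaw)); s=snapshot("wrist"); b=pmid(s,xy); print(b)
if abs(b[3][0]-xy[0])<4 and abs(b[3][1]-xy[1])<9:
    pick(xy,yaw,effort=100); print(rack(2))
    if get_finger_gap()>13: hand.let_go(); probe(2)
arm.goto((440,230,380),down(0)); s=snapshot("wrist"); cv2.imwrite("pics/w_r2.png",s["image"][:,:,::-1])
for b in blobs(s,"green",59,100): print(*b)
print(get_time())
E
```

```text
probe z 58.8 [-5.2  4.1 20.5]
65.9583
('green', np.int32(789), [314.2, 199.8], [417.0, -0.9], [30.0, 17.0], 87.0)
down f [0.3 0.2 0.2]
gap 15.3 15.3 t 70.3
gap over 15.4 [ 0.49  0.43  1.64 -0.    1.08 -1.04]
22.0 [0.1 1.4 0.8] 66.4
20.0 [0.6 1.  0.2] 64.0
18.0 [ 0.3  1.1 -0.2] 61.8
16.0 [ 1.5 -0.6  1.9] 60.1
14.0 [0.4 0.1 5.4] 58.6
12.0 [ 1.7 -1.1  7.5] 56.8
10.0 [ 1.6 -1.6  6.1] 54.6
8.0 [ 3.4 -0.9  0.1] 51.4
6.0 [ 2.4  0.1 -5. ] 48.8
4.0 [ 1.1  0.9 -7.2] 46.8
2.0 [-0.9 -0.8 -4.5] 45.6
0.0 [-2.  -1.   1.1] 44.5
gap 15.4
True
probe z 58.8 [-6.6  2.7 16.4]
green 123 [373.6, 114.9] [503.1, 293.5] [17.9, 7.6] -87.7
green 476 [392.9, 115.6] [524.3, 292.5] [30.4, 17.8] 0.0
green 115 [411.7, 116.8] [544.8, 291.4] [17.9, 7.2] 87.2
green 105 [363.9, 228.9] [496.9, 164.0] [19.8, 8.2] -88.1
green 418 [381.5, 229.7] [517.9, 163.4] [30.0, 20.9] 0.1
84.4667
```

View pics/w_r2.png

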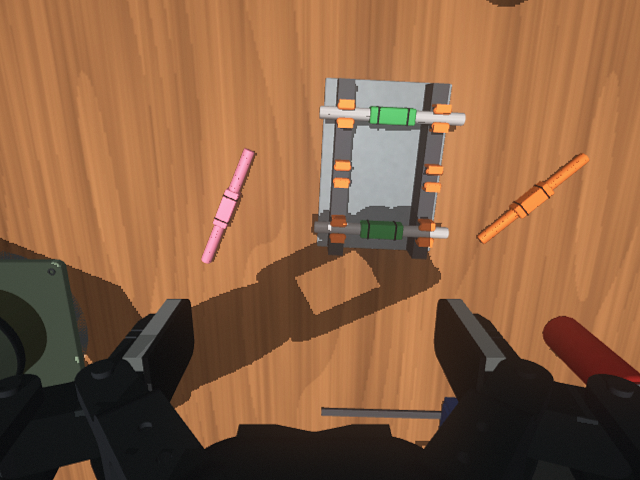

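Both punches are snapped home: grip tops at 58.8 mm (59 expected), centred between the rails. One last overall look before handing in.

```bash
python3 - <<'E'
from h import *
arm.move_joints([1.227,0.32,1.565,0,1.257,-0.02]); s=snapshot("top"); cv2.imwrite("pics/top4.png",s["image"][:,:,::-1])
for c in ("green","yellow","red"):
    for b in blobs(s,c,18): print(*b)
print(get_time(),F().round(1))
E
```

```text
green 158 [197.3, 231.3] [529.2, 302.9] [49.5, 19.2] -2.7
green 150 [252.4, 232.8] [522.9, 167.2] [49.7, 17.3] 0.0
red 179 [318.2, 127.9] [787.1, -0.9] [43.7, 42.8] -0.6
86.1083 [-0.4  0.5 -0.2]
```

View pics/top4.png

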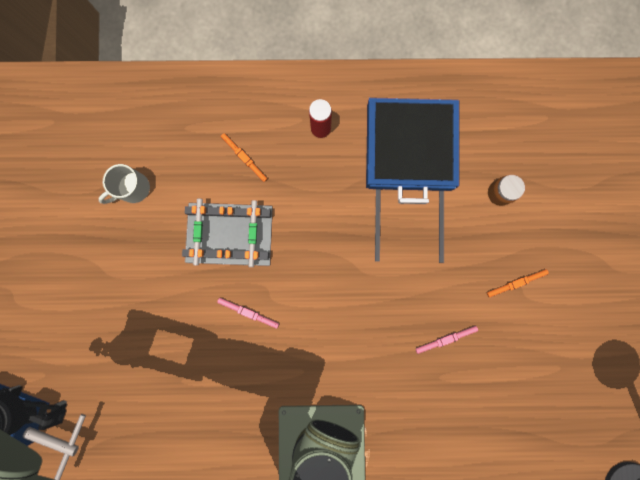

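The last picture shows the tray closed (bar at (413,200)), punches in the rack at (197,231) and (252,233), and the can, mug, jar and look-alikes where they started. Nothing else on the bench belongs to the job, so I hand it in.

```bash
python3 -c "
from bench import *
arm.job_done(); print(get_time())"
```

```text
the job is handed in; nothing more can be done
the job is handed in; nothing more can be done
```

The bench tools are put away and the job is handed in, with the robot clock at about 86 s of the 210 s allowed. No verdict was reported.

- **Tray and tools:** I pulled the tray out to its stop and laid the brush in the red pocket and the ratchet in the blue one, heads in the wide ends. There was no scraper on the bench. The tray was then pushed home until it pushed back with 19 N.
- **Punches:** Both are snapped into the two outer rack places. A press from above found each grip top at 58.8 mm, where 59 mm is expected, and each within about 3 mm of its place.
- **Last checks:** The wrist view before closing showed both tools centred in their pockets. I could not see them again once the tray was under the roof. The final top view showed the tray closed and everything else still where it started.
- **Disagreement:** The top and wrist cameras differed by about 2–4 mm in y. I went by the wrist camera, which also fitted the sizes given. No check failed.

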